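# Scrape the cut carrots off the board into its pull-out tray

### The job

Pull the steel tray under the chopping board right out to the left, then take the bench scraper from its slot and scrape all five carrot sticks off the board's left edge into the tray, moving them with the scraper only and never with the gripper. Finally stand the scraper back in its slot and leave the tray out with all the carrots in it; do not disturb the other things on the worktop.

Things in the scene. Friction and masses are not known exactly. Their poses are not given: they have to be found in the camera images.
- board_station: Fixed chopping station: light-wood board over a pull-out steel tray. Origin: centre of its footprint, z = 0. Own x across it (-95..95 mm), own y along it: right end -150, left end +115 mm. Flat rimless chopping surface at z = 80 mm, from y = -117 to the left edge y = +115 mm; the tray comes out under that edge towards +y. The scraper's slot runs across at y = -128 mm, its middle at x = -20 mm.
- slot (a point): Centre of the floor of the scraper's slot, 35 mm below the board's top (45 mm above the worktop); axes as the station's. The slot is 124 mm long (x), 6 mm wide (y), and its mouth flares at 45 degrees to 22 mm wide over the top 8 mm.
- tray (a joint): How far the steel tray is pulled out, m: 0 = fully in, 0.120 = at its stop, fully out. It slides along the station's +y, needs about 2 N, stays where it is left.
- tray_handle (a point): Middle of the tray's steel bar handle: round bar 10 mm thick, 110 mm long (station's x), 46 mm above the worktop, 40 mm in front of the wooden tray front (35 mm clear gap). The tray front is 190 mm wide and reaches z = 56 mm, the board above it z = 80 mm. Axes as the station's; moves with the tray.
- tray_in (a point): Centre of the tray's inner floor (10.5 mm above the worktop); axes as the station's, moves with the tray. Inside, the tray is 169 mm wide (x), 132 mm long (y) and 43 mm deep, open at the top. Fully out, its rear 17 mm stay under the board's left edge.
- scraper: Bench scraper standing blade down in its slot: steel blade 110 mm wide (own x), 3 mm thick (own y), 86 mm tall, under a dark wooden bar handle 90 mm long (x), 22 mm thick (y), 28 mm tall (z = 84..112 mm). Origin at the middle of the blade's lower edge, z up. In the slot, the handle's underside is 49 mm above the board. 170 g.
- carrot_0: Cut carrot stick lying on the board, orange, 70 x 15 x 14 mm, long along own x; origin at the centre of its underside. About 18 g.
- carrot_1: Cut carrot stick lying on the board, orange, 66 x 15 x 14 mm, long along own x; origin at the centre of its underside. About 18 g.
- carrot_2: Cut carrot stick lying on the board, orange, 72 x 15 x 14 mm, long along own x; origin at the centre of its underside. About 18 g.
- carrot_3: Cut carrot stick lying on the board, orange, 68 x 15 x 14 mm, long along own x; origin at the centre of its underside. About 18 g.
- carrot_4: Cut carrot stick lying on the board, orange, 70 x 15 x 14 mm, long along own x; origin at the centre of its underside. About 18 g.
- onion: Brown onion, 82 mm across, 94 mm tall. Bystander on the worktop; origin at the middle of its underside.
- garlic: Garlic bulb, 60 mm. Bystander on the worktop; origin at the middle of its underside.
- peeler: Y peeler lying flat, 172 mm long (y), 51 mm wide, 17 mm high. Bystander on the worktop; origin at the middle of its underside.
- tin: Tin with tomatoes on its label, 75 mm across, 110 mm tall. Bystander on the worktop; origin at the middle of its underside.
- spice_red: Spice jar with a red cap, 45 mm across, 106 mm tall. Bystander on the worktop; origin at the middle of its underside.
Not all that is in view belongs to the job. Several things have the shape of the scraper; the one meant has the colours described above.

How it is judged:
By the outcome, as a careful person would: the job done as asked, in the order asked, and still so for the second after the job is handed in, with the robot touching nothing.
It also fails if it takes over 61 s, if anything falls off the work surface, if the arm or the gripper's body presses on something with over 40 N, if the wrist force passes 120 N, or if a joint passes its speed limit or range.

### The arm

A 6-joint arm with a two-finger parallel gripper is mounted at the origin on a cart in front of the work surface, level with it; the furniture and walls round the work are solid. World frame = base frame: x ahead of the robot, y to its left, z up, the work surface at z = 0. Lengths are in m, angles in rad, forces in N, time in s.
With the tool pointing down it reaches from about 0.3 to 0.875 m from the base axis. Payload 6.4 kg.
Tool frame: the origin (TCP) lies midway between the tips of the shut fingers; the grasp point (between the pads) lies 19 mm behind it; z points along the fingers, y is the line along which they close (so a half turn about z gives the same grasp; the last joint's range is limited). The gripper opens to 85 mm and grips with 20 to 120 N. Pads are 22 mm wide; open, the fingers measure 114 mm over their backs; the gripper's body (76 mm by 85 mm) begins 54 mm behind the grasp point. The pads swing forward as they close: fully open they stand 13 mm farther back than shut.
Start: joints at [0.996, 0.181, 1.607, -0, 1.354, -0.206], TCP at [0.207, 0.536, 0.231] pointing down, gripper open.
Joint ranges: [-2.99, 2.99], [-0.89, 2.07], [0.3, 2.58], [-1.14, 4.28], [0, 2.63], [-3.12, 3.12]. Speed limits (rad/s): [2.57, 2.57, 3.01, 3.14, 3.14, 3.14].

### API

Orientations are given as a unit quaternion [w, x, y, z].
In Python, from bench import get_obs, camera, hand_in gives the robot as it stands.
- The arm moves only by the tool carry_out, never from a script. Its argument "plan" is a list that holds one entry, the list of rows, each a list of 7 numbers: the shift along the world's x, y, z in m, then the turn, a rotation vector about the world's x, y, z in rad, then the opening, from 0 (shut) to 1 (fully open). In form: [[[x, y, z, rx, ry, rz, hand], ...]]. A call has exactly 5 rows; each row is the pose to reach, as a shift and turn from the pose commanded when the call began; what a row does not reach only later rows make up. A row lasts 1/12 s, in which the tool goes at most 41.7 mm and 7.16 degrees, less where a joint would pass 70% of its speed; a pose out of reach is approached as far as the arm can. A call with a gripper value outside its range is refused whole. The fingers move at their own pace and stop on an object; the grip force is fixed at half the most. Time passes only in rows, so rows that repeat a pose let the fingers close, or fill a call up. It gives the time, the measured TCP pose, the force, the opening and the grip force at its end, in the units of the state.
- get_obs(): the state, without advancing time (a new reading comes with each control period).
- camera(name): name is "scene" or "side" or "wrist"; returns a dict with "pixels" (480x640x3 uint8, red, green, blue), "z_map" (480x640 float32, m along the optical axis (not along the pixel's ray), 0 where there is no reading), "camera_matrix" (3x3 intrinsics, pixels), "cam_to_world" (4x4, takes a point from camera to world coordinates). Camera axes: x right, y up, looking along -z (the intrinsics and any distortion apply to the point x, -y, -z); pixel columns grow to the right and rows downward; lengths in m; the calibration is good to about 2 mm. A picture is of the moment at which its call begins.
- hand_in(): hands the job in; it is judged then, once.
The state is a dict: "time_s": time; "q": joint angles; "dq": joint speeds; "joint_efforts": joint torques, N m; "eef_pos": TCP position; "eef_rot": TCP orientation; "wrist_force": force on the tool from outside, world axes, zero at the start; "torque": the same for the moment, N m; "opening": opening from 0.0 (shut) to 1.0 (fully open); "grasp_force": force on a finger pad.
Only numpy, scipy, OpenCV 4.12 (cv2) and the standard library are available. Lean on these libraries where they do the work, as an engineer would, in place of code of your own. Each camera call takes 0.05 s, during which the arm holds its last target. There are 200 camera calls.

## Working session

There is one attempt and no reset: what is moved stays moved. The work goes in short steps, Python scripts to look and compute and a tool call to move; the robot and the scene stay as the last step left them, time stands still between calls to the robot, and variables do not carry over. Pictures are saved under pics/ and viewed, at most 10 in all, crops included, and the job is handed in when it is done.

Besides the shell and the picture viewer there is one more tool, called after "Emit:" as name(argument=value, ...), one argument or row to a line, values as JSON. carry_out: Moves the arm, as the interface text tells. Its arguments: {"type":"object","properties":{"plan":{"type":"array","items":{"type":"array","items":{"type":"array","items":{"type":"number"}}}}},"required":["plan"]}

```bash
mkdir -p pics; ls; cat > h.py <<'E'
import numpy as np, cv2
from bench import get_obs, camera, hand_in
def pts(c):
    z=c["z_map"]; K=c["camera_matrix"]; v,u=np.mgrid[:480,:640]
    P=np.stack([(u-K[0,2])/K[0,0]*z,-(v-K[1,2])/K[1,1]*z,-z,np.ones_like(z)],-1)
    return (P@c["cam_to_world"].T)[...,:3]
def save(n,im): cv2.imwrite("pics/"+n,cv2.cvtColor(im,cv2.COLOR_RGB2BGR))
E
python3 - <<'E'
from h import *
for n in("scene","side"):
    c=camera(n); np.savez(n+".npz",**c); save(n+".png",c["pixels"]); print(n,c["cam_to_world"].round(3).tolist(),c["camera_matrix"].tolist())
o=get_obs(); print(o)
E
```

```text
pics
scene [[0.11, 0.815, -0.569, -0.099], [-0.994, 0.089, -0.064, -0.182], [-0.002, 0.573, 0.82, 0.881], [0.0, 0.0, 0.0, 1.0]] [[456.30731116705823, 0.0, 324.63433214476487], [0.0, 456.30731116705823, 241.3721079696086], [0.0, 0.0, 1.0]]
side [[-0.987, 0.074, -0.139, 0.318], [-0.157, -0.514, 0.843, 0.783], [-0.009, 0.855, 0.519, 0.652], [0.0, 0.0, 0.0, 1.0]] [[536.9501613969784, 0.0, 315.80562001907526], [0.0, 536.9501613969784, 235.4512506329333], [0.0, 0.0, 1.0]]
{'time_s': 0.1, 'q': array([ 9.95728116e-01,  1.81455232e-01,  1.60789657e+00, -1.01048018e-05,
        1.35382792e+00, -2.06288773e-01]), 'dq': array([-4.90929807e-04, -1.16440268e-03, -2.96000346e-03, -2.91398580e-05,
       -7.99442606e-04,  8.47019736e-04]), 'joint_efforts': array([ 4.05694345e-04, -4.45879984e+01, -3.52237701e+01, -3.09387397e-04,
        4.09195869e-03,  4.55258350e-05]), 'eef_pos': array([0.2069778 , 0.53592134, 0.23048626]), 'eef_rot': array([-2.97629757e-04,  1.83345501e-01,  9.83048217e-01, -7.35622440e-04]), 'wrist_force': array([-0.58940329,  0.18651406, -0.25932993]), 'torque': array([-0.01625435,  0.0042168 , -0.06135763]), 'grasp_force': 0.0, 'opening': 0.9959515262121551}
```

View pics/scene.png

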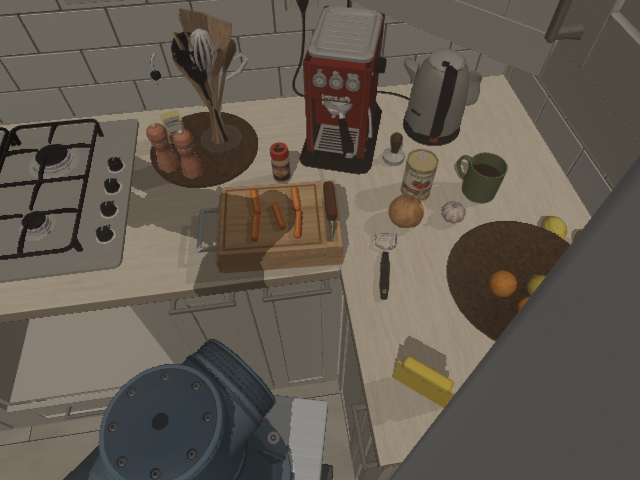

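View pics/side.png

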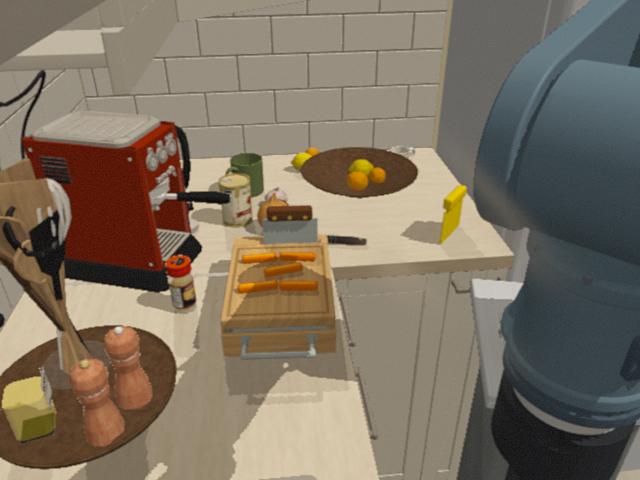

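The scene view shows the board at about (218–340, 180–265), with five carrots on it and the tray handle at (208, 230). Two things have the scraper's shape. One has a dark wooden handle and stands in the slot, at scene (330, 205) and side (290, 215). The other is yellow, at scene (425, 380) and side (453, 213). The dark one fits the description; I'll confirm it in a crop while measuring.

```bash
python3 - <<'E'
from h import *
for n in("scene","side"):
    c=dict(np.load(n+".npz")); P=pts(c); im=c["pixels"]; hsv=cv2.cvtColor(im,cv2.COLOR_RGB2HSV)
    Z=P[...,2]; ok=(c["z_map"]>0)&(P[...,0]>.2)&(P[...,0]<.9)&(abs(P[...,1])<.5)
    m=ok&(abs(Z-.08)<.006)
    k,l,s,_=cv2.connectedComponentsWithStats(m.astype(np.uint8)); j=1+s[1:,4].argmax()
    q=P[l==j]; print(n,"board",len(q),Z[l==j].mean(),cv2.minAreaRect(q[:,:2].astype(np.float32)*1000))
    print(cv2.boxPoints(cv2.minAreaRect(q[:,:2].astype(np.float32)*1000)).round(0).tolist())
    car=ok&(hsv[...,0]<20)&(hsv[...,1]>190)&(hsv[...,2]>120)&(Z>.083)&(Z<.1)
    k,l,s,_=cv2.connectedComponentsWithStats(car.astype(np.uint8))
    for i in range(1,k):
        if s[i,4]>30:
            q=P[(l==i)&(Z>.089)]; print("carrot",s[i,4],q.mean(0).round(4),cv2.minAreaRect(q[:,:2].astype(np.float32)*1000))
    hd=ok&(Z>.13)&(Z<.17)&(P[...,1]<.2)&(P[...,1]>-.25)&(P[...,0]<.7)
    k,l,s,_=cv2.connectedComponentsWithStats(hd.astype(np.uint8))
    for i in range(1,k):
        if s[i,4]>60:
            q=P[(l==i)&(Z>.150)]; print("tall",s[i],P[l==i].max(0).round(3)); 
            if len(q): print(q.mean(0).round(4),cv2.minAreaRect(q[:,:2].astype(np.float32)*1000))
    hb=ok&(Z>.042)&(Z<.055)&(hsv[...,1]<60)&(P[...,1]<.3)&(P[...,1]>.05)&(P[...,0]<.65)
    k,l,s,_=cv2.connectedComponentsWithStats(hb.astype(np.uint8))
    for i in range(1,k):
        if s[i,4]>20: q=P[l==i]; print("bar",s[i],q.mean(0).round(4),cv2.minAreaRect(q[:,:2].astype(np.float32)*1000))
c=np.load("scene.npz")["pixels"][165:285,180:400]; d=np.load("side.npz")["pixels"][190:370,200:400]
save("crop.png",np.vstack([cv2.resize(c,(500,273),interpolation=2),cv2.resize(d,(500,320),interpolation=2)]))
E
```

```text
scene board 6753 0.08083273207905324 ((516.51611328125, -9.936309814453125), (192.96763610839844, 265.2923278808594), 11.31686782836914)
[[396.0, 101.0], [448.0, -159.0], [637.0, -121.0], [585.0, 139.0]]
tall [341 134  13  24 238] [ 0.699 -0.13   0.17 ]
[ 0.6684 -0.146   0.1626] ((672.7450561523438, -146.64996337890625), (59.22520065307617, 25.013181686401367), 12.568772315979004)
tall [323 182  14  44 424] [ 0.559 -0.105  0.161]
[ 0.5132 -0.123   0.1568] ((517.38037109375, -122.6469497680664), (88.34286499023438, 21.86784553527832), 11.814563751220703)
bar [196 208  22  44 314] [0.4786 0.1586 0.0506] ((483.59295654296875, 152.49407958984375), (123.37776184082031, 43.04779052734375), 11.456891059875488)
side board 7340 0.07954872596075782 ((518.79736328125, -8.739990234375), (189.977294921875, 269.6919250488281), 11.438385963439941)
[[399.0, 105.0], [452.0, -160.0], [639.0, -122.0], [585.0, 142.0]]
carrot 205 [ 0.5612 -0.0345  0.0915] ((562.2417602539062, -35.85187530517578), (64.45069122314453, 15.096220016479492), 16.381874084472656)
carrot 279 [ 0.4917 -0.052   0.0923] ((491.44659
[... 450 characters left out ...]
705200195312, 16.385644912719727), 21.042665481567383)
carrot 334 [0.4743 0.0389 0.0925] ((474.1755065917969, 38.085052490234375), (65.11174774169922, 15.998257637023926), 10.435874938964844)
tall [201 191  30  14 340] [ 0.7   -0.125  0.17 ]
[ 0.6747 -0.1378  0.1596] ((674.1990356445312, -141.3446044921875), (56.74860763549805, 24.845731735229492), 13.60104751586914)
tall [266 205  50  17 694] [ 0.565 -0.101  0.159]
[ 0.5191 -0.1168  0.1545] ((520.28369140625, -118.72248840332031), (88.30729675292969, 23.649784088134766), 10.570775032043457)
bar [240 333  77  27 704] [0.4836 0.1621 0.0488] ((486.00006103515625, 151.89627075195312), (125.33088684082031, 49.42280578613281), 11.817926406860352)
```

View pics/crop.png

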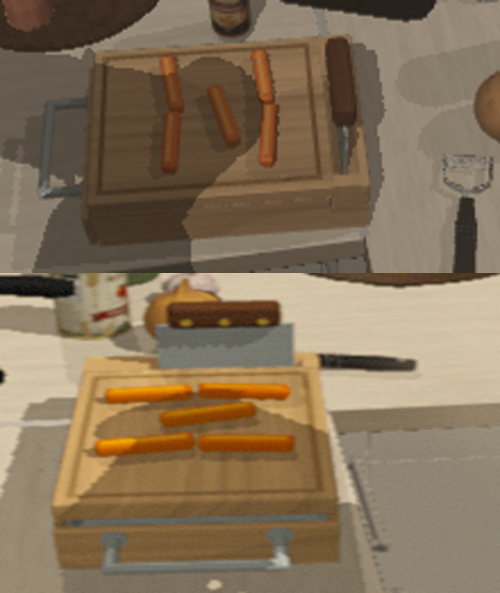

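The crop confirms it: the slot holds the steel blade with the dark brown handle. The station's yaw is about 11.4° and its origin about (514, 8) mm. The measured scraper position (519, -121) matches the given slot position. The tray bar is at about (481, 167) mm. I'll move to the bar.

Emit:
carry_out(
  plan=[
    [[0.024,-0.032,0,0,0,0.113,0.4],[0.048,-0.064,0,0,0,0.227,0.4],[0.072,-0.096,0,0,0,0.34,0.4],[0.096,-0.128,0,0,0,0.453,0.4],[0.12,-0.16,0,0,0,0.567,0.4]],
  ],
)

```text
time_s: 0.52
eef_pos: [0.3233, 0.3808, 0.2309]
eef_rot: [-0.0, -0.094, 0.996, -0.0]
wrist_force: [0.6, 1.2, -0.1]
opening: 0.403
grasp_force: 0.0
```

Emit:
carry_out(
  plan=[
    [[0.024,-0.032,0,0,0,0,0.4],[0.048,-0.064,0,0,0,0,0.4],[0.072,-0.096,0,0,0,0,0.4],[0.096,-0.128,0,0,0,0,0.4],[0.12,-0.16,0,0,0,0,0.4]],
  ],
)

```text
time_s: 0.93
eef_pos: [0.4435, 0.2207, 0.2311]
eef_rot: [-0.0, -0.091, 0.996, 0.0]
wrist_force: [0.2, 0.7, 0.8]
opening: 0.402
grasp_force: 0.0
```

```bash
cat >> h.py <<'E'
O=np.array([.5136,.0083]); A=np.radians(11.4); R=np.array([[np.cos(A),np.sin(A)],[-np.sin(A),np.cos(A)]])
def st(p): return R@(np.asarray(p)[:2]-O)*1000
def w(x,y): return R.T@np.array([x,y])/1000+O
def state():
    from scipy.spatial.transform import Rotation as Q
    o=get_obs(); q=o["eef_rot"]; r=Q.from_quat([q[1],q[2],q[3],q[0]]).as_matrix()
    print("t",round(o["time_s"],2),"pos",o["eef_pos"].round(4),"station",st(o["eef_pos"]).round(1),"ydeg",np.degrees(np.arctan2(r[1,1],r[0,1])).round(2),"z",r[:,2].round(3),"F",o["wrist_force"].round(1),"open",round(o["opening"],3),"g",o["grasp_force"],"q",o["q"].round(2))
    return o
E
python3 - <<'E'
from h import *
o=state(); print((w(0,163)-o["eef_pos"][:2]).round(4))
for n in("scene","side"):
    c=dict(np.load(n+".npz")); P=pts(c); s=(P[...,:2]-O)@R.T*1000
    m=(c["z_map"]>0)&(abs(s[...,0])<45)&(s[...,1]>140)&(s[...,1]<180)&(P[...,2]>.035)&(P[...,2]<.06)
    print(n,m.sum(),np.percentile(s[m][:,1],[5,50,95]),np.median(P[m][:,2]))
E
```

```text
t 0.93 pos [0.4435 0.2207 0.2311] station [-26.8 222.1] ydeg 100.46 z [-0.  0. -1.] F [0.2 0.7 0.8] open 0.402 g 0.0 q [ 0.22  0.    1.8   0.    1.34 -1.53]
[ 0.0379 -0.0527]
scene 144 [158.43568535 162.10019121 167.04487645] 0.05090750639394198
side 357 [161.86355908 166.73707601 169.41270451] 0.04887811335235315
```

Emit:
carry_out(
  plan=[
    [[0.017,-0.024,0,0,0,0,0.4],[0.034,-0.047,0,0,0,0,0.4],[0.034,-0.047,-0.04,0,0,0,0.4],[0.034,-0.047,-0.08,0,0,0,0.4],[0.034,-0.047,-0.11,0,0,0,0.4]],
  ],
)

```text
time_s: 1.35
eef_pos: [0.476, 0.1746, 0.1187]
eef_rot: [-0.001, -0.09, 0.996, -0.0]
wrist_force: [-0.6, -0.4, 0.4]
opening: 0.398
grasp_force: 0.0
```

```bash
python3 - <<'E'
from h import *
state(); c=camera("wrist"); d=camera("side")
save("w1.png",np.hstack([cv2.resize(c["pixels"],(400,300)),cv2.resize(d["pixels"],(400,300))]))
E
```

```text
t 1.35 pos [0.476  0.1746 0.1187] station [ -4.  170.4] ydeg 100.36 z [-0.002 -0.    -1.   ] F [-0.6 -0.4  0.4] open 0.398 g 0.0 q [ 0.12  0.17  1.87  0.    1.11 -1.63]
```

View pics/w1.png

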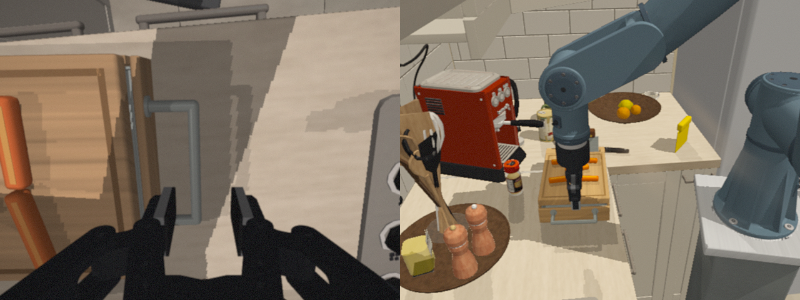

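The wrist view shows the bar (column 185) between the pads (170 and 240), towards the inner one. That agrees with the 6 mm offset I measured, so I'll correct it and descend.

Emit:
carry_out(
  plan=[
    [[0.006,-0.006,0,0,0,0.02,0.4],[0.006,-0.006,-0.03,0,0,0.02,0.4],[0.006,-0.006,-0.06,0,0,0.02,0.4],[0.006,-0.006,-0.092,0,0,0.02,0.4],[0.006,-0.006,-0.092,0,0,0.02,0.4]],
  ],
)

```text
time_s: 1.87
eef_pos: [0.4797, 0.1694, 0.0259]
eef_rot: [-0.004, -0.101, 0.995, 0.0]
wrist_force: [-2.2, -0.3, 0.3]
opening: 0.4
grasp_force: 0.0
```

```bash
python3 -c "
from h import *
state()"
```

```text
t 1.87 pos [0.4797 0.1694 0.0259] station [ -1.4 164.7] ydeg 101.61 z [-0.008 -0.001 -1.   ] F [-2.2 -0.3  0.3] open 0.4 g 0.0 q [ 0.11  0.33  1.9   0.    0.92 -1.67]
```

Emit:
carry_out(
  plan=[
    [[0,0,0,0,0,0,0],[0,0,0,0,0,0,0],[0,0,0,0,0,0,0],[0,0,0,0,0,0,0],[0,0,0,0,0,0,0]],
  ],
)

```text
time_s: 2.28
eef_pos: [0.4847, 0.1698, 0.0318]
eef_rot: [0.002, -0.101, 0.995, 0.0]
wrist_force: [-1.9, -0.0, 7.2]
opening: 0.09
grasp_force: 59.2
```

Emit:
carry_out(
  plan=[
    [[-0.002,0.01,0,0,0,0,0],[-0.006,0.03,0,0,0,0,0],[-0.011,0.055,0,0,0,0,0],[-0.016,0.08,0,0,0,0,0],[-0.02,0.1,0,0,0,0,0]],
  ],
)

```text
time_s: 2.7
eef_pos: [0.4644, 0.271, 0.0319]
eef_rot: [0.002, -0.101, 0.995, 0.0]
wrist_force: [0.2, -3.2, 5.5]
opening: 0.088
grasp_force: 59.3
```

```bash
python3 -c "
from h import *
state()"
```

```text
t 2.7 pos [0.4644 0.271  0.0319] station [  3.7 267.2] ydeg 101.6 z [ 0.004  0.001 -1.   ] F [ 0.2 -3.2  5.5] open 0.088 g 59.25010800361633 q [ 0.31  0.37  1.83 -0.    0.94 -1.47]
```

Emit:
carry_out(
  plan=[
    [[-0.002,0.01,0,0,0,0,0],[-0.004,0.018,0,0,0,0,0],[-0.0044,0.022,0,0,0,0,0],[-0.0044,0.022,0,0,0,0,0],[-0.0044,0.022,0,0,0,0,0]],
  ],
)

```text
time_s: 3.12
eef_pos: [0.4615, 0.2851, 0.0317]
eef_rot: [0.001, -0.102, 0.995, -0.006]
wrist_force: [1.8, -34.6, 15.1]
opening: 0.091
grasp_force: 61.0
```

```bash
python3 -c "
from h import *
state()"
```

```text
t 3.12 pos [0.4615 0.2851 0.0317] station [  3.7 281.7] ydeg 101.72 z [ 0.003 -0.011 -1.   ] F [  1.8 -34.6  15.1] open 0.091 g 61.020525097846985 q [ 0.34  0.38  1.81 -0.01  0.95 -1.43]
```

Emit:
carry_out(
  plan=[
    [[0,0,0,0,0,0,0.4],[0,0,0,0,0,0,0.4],[0,-0.003,0.0,0,0,0,0.4],[0,-0.003,0.03,0,0,0,0.4],[0,-0.003,0.06,0,0,0,0.4]],
  ],
)

```text
time_s: 3.53
eef_pos: [0.4566, 0.288, 0.0884]
eef_rot: [-0.002, -0.101, 0.995, -0.0]
wrist_force: [1.2, 1.0, 0.9]
opening: 0.403
grasp_force: 0.0
```

Emit:
carry_out(
  plan=[
    [[0,0,0.04,0,0,0,0.7],[0,0,0.08,0,0,0,0.7],[0,-0.02,0.115,0,0,0,0.7],[0.0,-0.06,0.125,0,0,0,0.7],[0.005,-0.1,0.125,0,0,0,0.7]],
  ],
)

```text
time_s: 3.95
eef_pos: [0.4651, 0.1893, 0.2192]
eef_rot: [0.004, -0.103, 0.995, 0.0]
wrist_force: [0.7, -0.5, 1.0]
opening: 0.703
grasp_force: 0.0
```

Emit:
carry_out(
  plan=[
    [[0.006,-0.04,0,0,0,0,0.7],[0.012,-0.08,0,0,0,0,0.7],[0.018,-0.12,0,0,0,0,0.7],[0.024,-0.16,0,0,0,0,0.7],[0.03,-0.2,0,0,0,0,0.7]],
  ],
)

```text
time_s: 4.37
eef_pos: [0.4935, -0.0129, 0.215]
eef_rot: [0.001, -0.102, 0.995, -0.0]
wrist_force: [1.1, 0.3, -0.2]
opening: 0.698
grasp_force: 0.0
```

```bash
python3 - <<'E'
from h import *
o=state(); print(w(-20,-128)-o["eef_pos"][:2])
c=camera("scene"); np.savez("s2.npz",**c);P=pts(c); s=(P[...,:2]-O)@R.T*1000
m=(c["z_map"]>0)&(abs(s[...,0])<45)&(s[...,1]>200)&(s[...,1]<310)&(P[...,2]>.04)&(P[...,2]<.06)
print(m.sum(),np.percentile(s[m][:,1],[5,50,95]))
E
```

```text
t 4.37 pos [ 0.4935 -0.0129  0.215 ] station [-23.9 -16.9] ydeg 101.67 z [ 0.001  0.    -1.   ] F [ 1.1  0.3 -0.2] open 0.698 g 0.0 q [-0.27  0.01  1.83  0.    1.3  -2.04]
[ 0.02577591 -0.10818791]
377 [231.14065889 238.94087195 284.42810701]
```

Emit:
carry_out(
  plan=[
    [[0.009,-0.036,0,0,0,0,0.7],[0.018,-0.072,0,0,0,0,0.7],[0.026,-0.108,0,0,0,-0.004,0.7],[0.026,-0.108,-0.02,0,0,-0.004,0.7],[0.026,-0.108,-0.02,0,0,-0.004,0.7]],
  ],
)

```text
time_s: 4.83
eef_pos: [0.5183, -0.1202, 0.1917]
eef_rot: [-0.002, -0.098, 0.995, 0.001]
wrist_force: [0.2, 0.3, -0.6]
opening: 0.697
grasp_force: 0.0
```

```bash
python3 - <<'E'
from h import *
o=state(); print(w(-20,-128)-o["eef_pos"][:2])
c=camera("wrist"); P=pts(c); Z=P[...,2]
m=(c["z_map"]>0)&(Z>.145)&(Z<.17)&(np.hypot(P[...,0]-.519,P[...,1]+.121)<.06)
q=P[m]; print(m.sum(),cv2.minAreaRect(q[:,:2].astype(np.float32)*1000),np.median(Z[m]))
im=c["pixels"].copy(); save("w2.png",im)
E
```

```text
t 4.83 pos [ 0.5183 -0.1202  0.1917] station [ -20.8 -126.8] ydeg 101.22 z [-0.003  0.002 -1.   ] F [ 0.2  0.3 -0.6] open 0.697 g 0.0 q [-0.45  0.13  1.75  0.    1.27 -2.22]
[ 0.00104159 -0.00096872]
7643 ((518.3541870117188, -122.89619445800781), (88.7093276977539, 22.096839904785156), 11.158456802368164) 0.15660241821492785
```

View pics/w2.png

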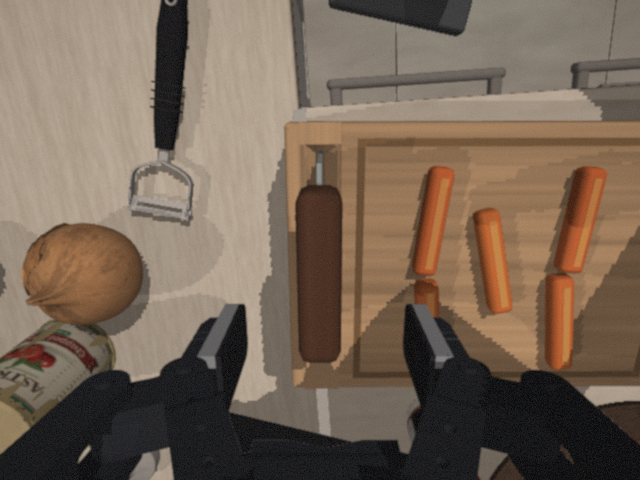

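The wrist view shows the handle at (320, 275), midway between the pads (225 and 425). Its measured centre is (518.4, -122.9) mm with its top at 157 mm, as expected, so I'll descend and grip.

Emit:
carry_out(
  plan=[
    [[0.0005,-0.0015,-0.02,0,0,0,0.7],[0.0005,-0.0015,-0.045,0,0,0,0.7],[0.0005,-0.0015,-0.07,0,0,0,0.7],[0.0005,-0.0015,-0.07,0,0,0,0.7],[0.0005,-0.0015,-0.07,0,0,0,0.7]],
  ],
)

```text
time_s: 5.3
eef_pos: [0.5192, -0.1192, 0.1241]
eef_rot: [-0.001, -0.1, 0.995, 0.001]
wrist_force: [0.1, -0.8, 0.2]
opening: 0.699
grasp_force: 0.0
```

Emit:
carry_out(
  plan=[
    [[0,0,0,0,0,0,0.15],[0,0,0,0,0,0,0.15],[0,0,0,0,0,0,0.15],[0,0,0,0,0,0,0.15],[0,0,0,0,0,0,0.15]],
  ],
)

```text
time_s: 5.72
eef_pos: [0.5215, -0.1215, 0.1264]
eef_rot: [0.002, -0.099, 0.995, -0.001]
wrist_force: [-0.4, 0.2, 6.9]
opening: 0.245
grasp_force: 59.9
```

```bash
python3 -c "
from h import *
state()"
```

```text
t 5.72 pos [ 0.5215 -0.1215  0.1264] station [ -17.9 -128.8] ydeg 101.38 z [ 0.004 -0.002 -1.   ] F [-0.4  0.2  6.9] open 0.245 g 59.866270422935486 q [-0.45  0.21  1.8   0.    1.13 -2.22]
```

Emit:
carry_out(
  plan=[
    [[0,0,0.008,0,0,0,0.15],[0,0,0.018,0,0,0,0.15],[0,0,0.028,0,0,0,0.15],[0,0,0.038,0,0,0,0.15],[0,0,0.048,0,0,0,0.15]],
  ],
)

```text
time_s: 6.13
eef_pos: [0.5201, -0.121, 0.1737]
eef_rot: [0.0, -0.099, 0.995, -0.0]
wrist_force: [-0.0, -0.1, -1.9]
opening: 0.247
grasp_force: 59.0
```

Emit:
carry_out(
  plan=[
    [[0,0,0,0,0,0,0.15],[0.004,0.015,0,0,0,0,0.15],[0.008,0.03,0,0,0,0,0.15],[0.012,0.046,0,0,0,0,0.15],[0.012,0.046,0,0,0,0,0.15]],
  ],
)

```text
time_s: 6.55
eef_pos: [0.5321, -0.0726, 0.1722]
eef_rot: [-0.0, -0.1, 0.995, 0.001]
wrist_force: [-1.2, 0.5, -1.1]
opening: 0.247
grasp_force: 59.1
```

```bash
python3 - <<'E'
from h import *
o=state()
c=camera("side"); P=pts(c); s=(P[...,:2]-O)@R.T*1000; Z=P[...,2]
a=(c["z_map"]>0)&(abs(s[...,0])<80)&(s[...,1]>-110)&(s[...,1]<-75)
b=a&(Z>.082)&(Z<.125)
v,u=np.nonzero(b); print(len(v),"blade x",np.percentile(s[b][:,0],[2,98]).round(1),"y",np.percentile(s[b][:,1],[5,50,95]).round(1),"zmin",np.percentile(Z[b],[1,5,99]).round(4))
save("s3.png",cv2.resize(c["pixels"][180:380,200:400],(600,600)))
E
```

```text
t 6.55 pos [ 0.5321 -0.0726  0.1722] station [  2.2 -83. ] ydeg 101.47 z [-0.     0.001 -1.   ] F [-1.2  0.5 -1.1] open 0.247 g 59.14178967475891 q [-0.36  0.16  1.76  0.    1.23 -2.13]
876 blade x [-51.1  53.6] y [-84.1 -81.3 -78.9] zmin [0.0899 0.0923 0.1248]
```

View pics/s3.png

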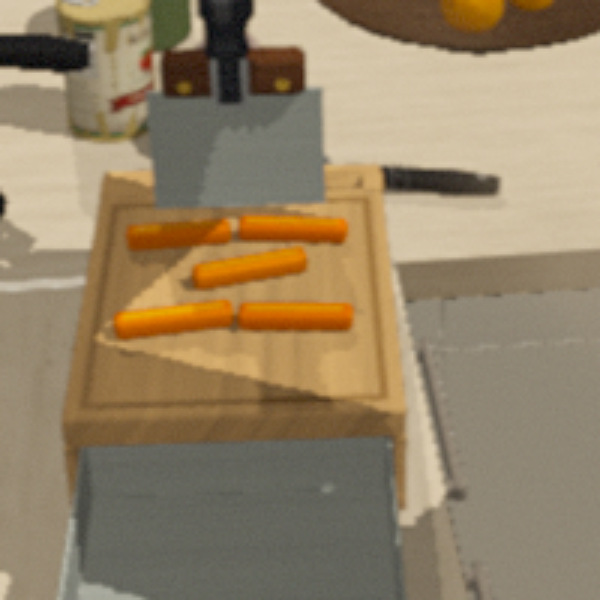

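The side view shows the blade held square above the board behind all five carrots: blade at rows 90–205, carrots at rows 220–330. The tray is out below. I'll lower the blade and push.

Emit:
carry_out(
  plan=[
    [[0,0,-0.003,0,0,0,0.15],[0,0,-0.006,0,0,0,0.15],[0,0,-0.009,0,0,0,0.15],[0,0,-0.009,0,0,0,0.15],[0,0,-0.009,0,0,0,0.15]],
  ],
)

```text
time_s: 7.02
eef_pos: [0.5317, -0.0754, 0.1629]
eef_rot: [-0.0, -0.099, 0.995, 0.0]
wrist_force: [-0.9, -0.3, -0.5]
opening: 0.249
grasp_force: 59.1
```

```bash
python3 -c "
from h import *
state()"
```

```text
t 7.02 pos [ 0.5317 -0.0754  0.1629] station [  1.2 -85.6] ydeg 101.33 z [-0.001  0.    -1.   ] F [-0.9 -0.3 -0.5] open 0.249 g 59.1423761844635 q [-0.36  0.17  1.77 -0.    1.21 -2.13]
```

Emit:
carry_out(
  plan=[
    [[-0.002,0.0098,0,0,0,0,0.15],[-0.004,0.0196,0,0,0,0,0.15],[-0.006,0.0294,0,0,0,0,0.15],[-0.008,0.0392,0,0,0,0,0.15],[-0.01,0.049,0,0,0,0,0.15]],
  ],
)

```text
time_s: 7.43
eef_pos: [0.5217, -0.0246, 0.1634]
eef_rot: [0.0, -0.099, 0.995, -0.0]
wrist_force: [0.3, -0.1, -2.7]
opening: 0.241
grasp_force: 59.1
```

Emit:
carry_out(
  plan=[
    [[-0.002,0.0098,0,0,0,0,0.15],[-0.004,0.0196,0,0,0,0,0.15],[-0.006,0.0294,0,0,0,0,0.15],[-0.008,0.0392,0,0,0,0,0.15],[-0.01,0.049,0,0,0,0,0.15]],
  ],
)

```text
time_s: 7.85
eef_pos: [0.5119, 0.024, 0.1634]
eef_rot: [0.0, -0.099, 0.995, -0.0]
wrist_force: [0.1, -0.6, -0.9]
opening: 0.245
grasp_force: 59.1
```

```bash
cat >> h.py <<'E'
def carrots():
    c=camera("side"); P=pts(c); hsv=cv2.cvtColor(c["pixels"],cv2.COLOR_RGB2HSV); s=(P[...,:2]-O)@R.T*1000
    m=(c["z_map"]>0)&(hsv[...,0]<20)&(hsv[...,1]>190)&(hsv[...,2]>90)&(abs(s[...,0])<130)&(s[...,1]>-160)&(s[...,1]<320)
    k,l,t,_=cv2.connectedComponentsWithStats(m.astype(np.uint8))
    for i in range(1,k):
        if t[i,4]>30: q=s[l==i]; print(t[i,4],q.mean(0).round(0),"x",q[:,0].min().round(),q[:,0].max().round(),"y",q[:,1].min().round(),q[:,1].max().round(),"ztop",P[l==i][:,2].max().round(3))
    return c
E
python3 -c "
from h import *
state(); carrots()"
```

```text
t 7.85 pos [0.5119 0.024  0.1634] station [ 1.4 15.7] ydeg 101.38 z [ 0. -0. -1.] F [ 0.1 -0.6 -0.9] open 0.245 g 59.11099433898926 q [-0.18  0.11  1.83 -0.    1.2  -1.95]
1388 [ 3. 46.] x -68.0 74.0 y 5.0 68.0 ztop 0.097
```

Emit:
carry_out(
  plan=[
    [[-0.002,0.0098,0,0,0,0,0.15],[-0.004,0.0196,0,0,0,0,0.15],[-0.006,0.0294,0,0,0,0,0.15],[-0.008,0.0392,0,0,0,0,0.15],[-0.01,0.049,0,0,0,0,0.15]],
  ],
)

```text
time_s: 8.32
eef_pos: [0.5018, 0.073, 0.1633]
eef_rot: [0.0, -0.099, 0.995, -0.0]
wrist_force: [0.2, -0.7, -0.7]
opening: 0.249
grasp_force: 59.1
```

Emit:
carry_out(
  plan=[
    [[-0.001,0.005,0,0,0,0,0.15],[-0.002,0.01,0,0,0,0,0.15],[-0.003,0.015,0,0,0,0,0.15],[-0.004,0.02,0,0,0,0,0.15],[-0.005,0.025,0,0,0,0,0.15]],
  ],
)

```text
time_s: 8.73
eef_pos: [0.497, 0.0974, 0.1633]
eef_rot: [-0.0, -0.099, 0.995, -0.0]
wrist_force: [-1.0, -1.5, -2.1]
opening: 0.246
grasp_force: 59.2
```

```bash
python3 -c "
from h import *
state(); c=carrots(); save('s4.png',cv2.resize(c['pixels'][200:420,200:400],(545,600)))"
```

```text
t 8.73 pos [0.497  0.0974 0.1633] station [ 1.3 90.6] ydeg 101.36 z [-0. -0. -1.] F [-1.  -1.5 -2.1] open 0.246 g 59.19708967208862 q [-0.04  0.1   1.84 -0.    1.2  -1.81]
1014 [  2. 111.] x -68.0 71.0 y 94.0 125.0 ztop 0.096
362 [ 47. 137.] x 19.0 76.0 y 128.0 142.0 ztop 0.066
366 [-35. 149.] x -67.0 -2.0 y 139.0 155.0 ztop 0.027
```

View pics/s4.png

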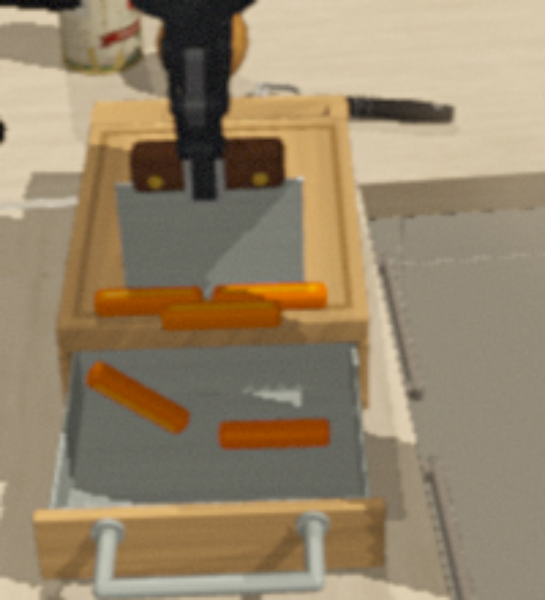

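The two front carrots are already in the tray, at (140, 397) and (275, 433). The other three sit at the edge around row 300, squarely ahead of the blade, so I'll continue slowly.

Emit:
carry_out(
  plan=[
    [[-0.001,0.004,0,0,0,0,0.15],[-0.002,0.008,0,0,0,0,0.15],[-0.0025,0.012,0,0,0,0,0.15],[-0.003,0.016,0,0,0,0,0.15],[-0.004,0.02,0,0,0,0,0.15]],
  ],
)

```text
time_s: 9.2
eef_pos: [0.493, 0.1174, 0.1633]
eef_rot: [0.0, -0.099, 0.995, 0.0]
wrist_force: [0.1, 1.5, -1.7]
opening: 0.245
grasp_force: 59.3
```

Emit:
carry_out(
  plan=[
    [[-0.001,0.004,0,0,0,0,0.15],[-0.002,0.008,0,0,0,0,0.15],[-0.002,0.01,0,0,0,0,0.15],[-0.002,0.01,0,0,0,0,0.15],[-0.002,0.01,0,0,0,0,0.15]],
  ],
)

```text
time_s: 9.62
eef_pos: [0.491, 0.1272, 0.1633]
eef_rot: [-0.0, -0.099, 0.995, -0.0]
wrist_force: [-0.3, 0.7, -1.5]
opening: 0.249
grasp_force: 59.3
```

```bash
python3 -c "
from h import *
state(); c=carrots(); save('s5.png',cv2.resize(c['pixels'][200:420,200:400],(545,600)))"
```

```text
t 9.62 pos [0.491  0.1272 0.1633] station [  1.3 121. ] ydeg 101.4 z [-0. -0. -1.] F [-0.3  0.7 -1.5] open 0.249 g 59.25484657287598 q [ 0.02  0.1   1.84 -0.    1.2  -1.75]
1704 [  2. 136.] x -79.0 84.0 y 101.0 155.0 ztop 0.062
```

View pics/s5.png

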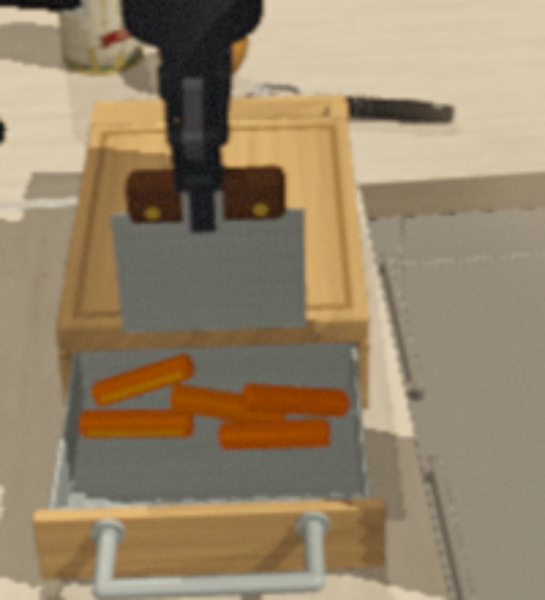

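All five carrots are in the tray: at (140, 378), (135, 423), (215, 402), (295, 400) and (275, 433). Now I'll lift the scraper and take it back above the slot.

Emit:
carry_out(
  plan=[
    [[0,0,0.012,0,0,0,0.15],[0.001,-0.01,0.02,0,0,0,0.15],[0.005,-0.042,0.02,0,0,0,0.15],[0.009,-0.077,0.02,0,0,0,0.15],[0.013,-0.112,0.02,0,0,0,0.15]],
  ],
)

```text
time_s: 10.08
eef_pos: [0.5044, 0.0133, 0.1841]
eef_rot: [0.001, -0.1, 0.995, -0.0]
wrist_force: [1.5, -0.2, -1.3]
opening: 0.246
grasp_force: 59.5
```

Emit:
carry_out(
  plan=[
    [[0.0045,-0.037,0,0,0,0,0.15],[0.009,-0.075,0,0,0,0,0.15],[0.013,-0.11,0,0,0,0,0.15],[0.0165,-0.1365,0,0,0,0,0.15],[0.0165,-0.1365,0,0,0,0,0.15]],
  ],
)

```text
time_s: 10.5
eef_pos: [0.5211, -0.1277, 0.1841]
eef_rot: [0.001, -0.097, 0.995, -0.002]
wrist_force: [-0.6, 0.6, -1.5]
opening: 0.244
grasp_force: 59.3
```

Emit:
carry_out(
  plan=[
    [[0,0,0,0,0,0,0.15],[0,0,0,0,0,0,0.15],[0,0,0,0,0,0,0.15],[0,0,0,0,0,0,0.15],[0,0,0,0,0,0,0.15]],
  ],
)

```text
time_s: 10.92
eef_pos: [0.5205, -0.1204, 0.1834]
eef_rot: [0.0, -0.1, 0.995, 0.0]
wrist_force: [-0.1, 0.4, -2.2]
opening: 0.25
grasp_force: 59.3
```

```bash
python3 - <<'E'
from h import *
state(); c=carrots()
P=pts(c); s=(P[...,:2]-O)@R.T*1000; Z=P[...,2]
b=(c["z_map"]>0)&(abs(s[...,0])<90)&(s[...,1]>-140)&(s[...,1]<-110)&(Z>.1)&(Z<.135)
print("blade x",np.percentile(s[b][:,0],[2,98]).round(1),"y",np.percentile(s[b][:,1],[5,50,95]).round(1))
save("s6.png",cv2.resize(c["pixels"][190:410,200:400],(545,600)))
E
```

```text
t 10.92 pos [ 0.5205 -0.1204  0.1834] station [ -18.7 -127.6] ydeg 101.47 z [ 0.  0. -1.] F [-0.1  0.4 -2.2] open 0.25 g 59.317587018013 q [-0.45  0.14  1.76  0.    1.25 -2.22]
1705 [  2. 136.] x -79.0 84.0 y 99.0 154.0 ztop 0.064
blade x [-72.2  33. ] y [-128.8 -126.1 -123.4]
```

View pics/s6.png

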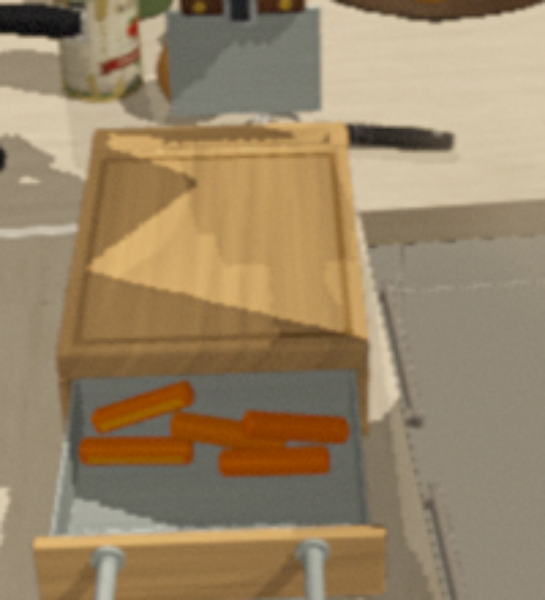

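The board is clear, all five carrots lie in the tray, and the scraper is square above its slot. I'll lower it.

Emit:
carry_out(
  plan=[
    [[0,-0.0007,0,0,0,-0.001,0.15],[0,-0.0007,-0.006,0,0,-0.001,0.15],[0,-0.0007,-0.012,0,0,-0.001,0.15],[0,-0.0007,-0.018,0,0,-0.001,0.15],[0,-0.0007,-0.024,0,0,-0.001,0.15]],
  ],
)

```text
time_s: 11.38
eef_pos: [0.5202, -0.122, 0.1583]
eef_rot: [-0.0, -0.099, 0.995, 0.0]
wrist_force: [-0.6, -1.3, -1.6]
opening: 0.249
grasp_force: 59.4
```

Emit:
carry_out(
  plan=[
    [[0,0,-0.005,0,0,0,0.15],[0,0,-0.01,0,0,0,0.15],[0,0,-0.014,0,0,0,0.15],[0,0,-0.018,0,0,0,0.15],[0,0,-0.018,0,0,0,0.15]],
  ],
)

```text
time_s: 11.8
eef_pos: [0.52, -0.1219, 0.1403]
eef_rot: [-0.001, -0.099, 0.995, 0.0]
wrist_force: [0.8, 0.5, -2.5]
opening: 0.252
grasp_force: 59.4
```

```bash
python3 -c "
from h import *
state()"
```

```text
t 11.8 pos [ 0.52   -0.1219  0.1403] station [ -19.5 -128.9] ydeg 101.31 z [-0.001  0.001 -1.   ] F [ 0.8  0.5 -2.5] open 0.252 g 59.37857508659363 q [-0.45  0.19  1.79  0.    1.16 -2.22]
```

Emit:
carry_out(
  plan=[
    [[0,0,-0.004,0,0,0,0.15],[0,0,-0.008,0,0,0,0.15],[0,0,-0.012,0,0,0,0.15],[0,0,-0.014,0,0,0,0.15],[0,0,-0.014,0,0,0,0.15]],
  ],
)

```text
time_s: 12.22
eef_pos: [0.5203, -0.1221, 0.1268]
eef_rot: [-0.0, -0.099, 0.995, 0.0]
wrist_force: [-0.1, -0.0, -1.6]
opening: 0.25
grasp_force: 59.6
```

```bash
python3 -c "
from h import *
state()"
```

```text
t 12.22 pos [ 0.5203 -0.1221  0.1268] station [ -19.2 -129.1] ydeg 101.32 z [-0.001  0.    -1.   ] F [-0.1 -0.  -1.6] open 0.25 g 59.56492602825165 q [-0.45  0.21  1.8  -0.    1.13 -2.22]
```

Emit:
carry_out(
  plan=[
    [[0,0,-0.0005,0,0,0,0.15],[0,0,-0.001,0,0,0,0.15],[0,0,-0.0015,0,0,0,0.15],[0,0,-0.0015,0,0,0,0.15],[0,0,-0.0015,0,0,0,0.15]],
  ],
)

```text
time_s: 12.63
eef_pos: [0.5207, -0.1223, 0.1265]
eef_rot: [0.0, -0.099, 0.995, -0.0]
wrist_force: [-4.5, 1.5, 5.4]
opening: 0.241
grasp_force: 60.3
```

The blade is on the slot floor (Fz has turned positive). I'll release it and go straight up.

Emit:
carry_out(
  plan=[
    [[0,0,0,0,0,0,0.3],[0,0,0,0,0,0,0.5],[0,0,0,0,0,0,0.7],[0,0,0,0,0,0,0.7],[0,0,0.005,0,0,0,0.7]],
  ],
)

```text
time_s: 13.05
eef_pos: [0.5198, -0.1218, 0.1299]
eef_rot: [-0.001, -0.099, 0.995, 0.001]
wrist_force: [-0.1, 0.1, -0.4]
opening: 0.704
grasp_force: 0.0
```

Emit:
carry_out(
  plan=[
    [[0,0,0.01,0,0,0,0.7],[0,0,0.03,0,0,0,0.7],[0,0,0.06,0,0,0,0.7],[0,0,0.09,0,0,0,0.7],[0,0,0.12,0,0,0,0.7]],
  ],
)

```text
time_s: 13.47
eef_pos: [0.5204, -0.1221, 0.253]
eef_rot: [0.0, -0.099, 0.995, -0.0]
wrist_force: [0.9, -0.7, -0.6]
opening: 0.699
grasp_force: 0.0
```

Emit:
carry_out(
  plan=[
    [[-0.01,0.01,0,0,0,0,0.7],[-0.03,0.03,0.0,0,0,0,0.7],[-0.05,0.05,0.0,0,0,0,0.7],[-0.06,0.06,0,0,0,0,0.7],[-0.06,0.06,0,0,0,0,0.7]],
  ],
)

```text
time_s: 13.88
eef_pos: [0.4591, -0.0603, 0.2518]
eef_rot: [0.0, -0.099, 0.995, 0.0]
wrist_force: [1.2, 0.8, -0.1]
opening: 0.699
grasp_force: 0.0
```

```bash
python3 - <<'E'
from h import *
state(); carrots(); a=camera("scene"); b=camera("side")
P=pts(b); s=(P[...,:2]-O)@R.T*1000; Z=P[...,2]
m=(b["z_map"]>0)&(abs(s[...,0]+20)<60)&(s[...,1]>-145)&(s[...,1]<-110)&(Z>.13)&(Z<.2)
print("handle top",np.percentile(Z[m],98),np.median(s[m],0))
save("end.png",np.hstack([cv2.resize(a["pixels"][130:330,160:480],(400,250)),cv2.resize(b["pixels"][180:420,150:550],(400,250))]))
E
```

```text
t 13.88 pos [ 0.4591 -0.0603  0.2518] station [-67.  -56.5] ydeg 101.41 z [ 0.001  0.    -1.   ] F [ 1.2  0.8 -0.1] open 0.699 g 0.0 q [-0.39 -0.1   1.85  0.    1.38 -2.16]
1708 [  2. 136.] x -80.0 84.0 y 99.0 155.0 ztop 0.062
handle top 0.1570252361846915 [ -20.34425468 -112.60118278]
```

View pics/end.png

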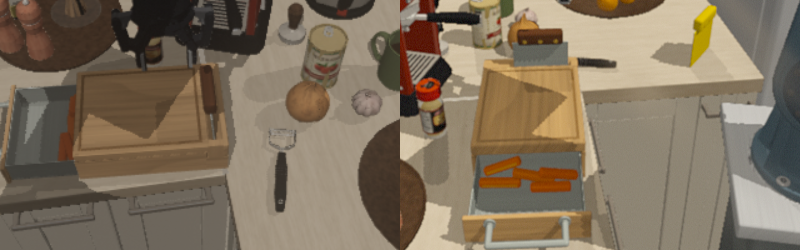

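```bash
python3 - <<'E'
from h import *
c=camera("side"); P=pts(c); s=(P[...,:2]-O)@R.T*1000; Z=P[...,2]; hsv=cv2.cvtColor(c["pixels"],cv2.COLOR_RGB2HSV)
m=(c["z_map"]>0)&(hsv[...,0]<20)&(hsv[...,1]>190)&(hsv[...,2]>90)&(abs(s[...,0])<130)&(s[...,1]>50)&(s[...,1]<320)
for z0,z1 in((0,.02),(.02,.03),(.03,.04),(.04,.05),(.05,.07)):
    k=m&(Z>=z0)&(Z<z1); print(z0,k.sum(),s[k].min(0).round() if k.any() else"",s[k].max(0).round() if k.any() else "")
b=(c["z_map"]>0)&(abs(s[...,0])<45)&(s[...,1]>262)&(s[...,1]<310)&(Z>.035)&(Z<.06)
print("bar",b.sum(),np.percentile(s[b][:,1],[5,50,95]))
E
```

```text
0 227 [-76. 127.] [ 82. 155.]
0.02 733 [-79. 100.] [ 84. 155.]
0.03 373 [-66. 122.] [ 75. 146.]
0.04 243 [-39. 117.] [ 75. 146.]
0.05 136 [ 15. 119.] [ 50. 132.]
bar 491 [279.78033421 285.0298407  287.78548857]
```

```bash
python3 -c "
from bench import hand_in
print(hand_in())"
```

```text
the job is handed in; nothing more can be done
None
```

The job is handed in, at about 14 s of the 61 s allowed: tray pulled out to its stop, all five carrots scraped into it with the scraper, the scraper back in its slot, and none of the other things on the worktop looked moved in the last picture.

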